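# Set the cups on the warmer in serving order

## Robot

A 7-joint arm with a two-finger parallel gripper is mounted at the origin on the work surface. World frame = base frame: x ahead of the robot, y to its left, z up, the work surface at z = 0. Lengths are in m, angles in rad, forces in N, time in s.
With the tool pointing down it reaches from about 0.4 to 0.85 m from the base axis. Payload 10.4 kg.
Tool frame: the origin (TCP) lies on the mounting face of the last link; the fingertips stand r.tips_ahead ahead of it and the grasp point (between the pads) lies 164 mm ahead of it (r.tips_ahead is the distance from the TCP to the fingertips, in m); z points along the fingers, y is the line along which they close (so a half turn about z gives the same grasp; the last joint's range is limited). The gripper opens to 87 mm and grips with 3 to 60 N. Pads are 19 mm wide; open, the fingers measure 117 mm over their backs; the gripper's body (75 mm by 190 mm) begins 51 mm behind the grasp point.
Start: joints at [-1.321, 0.332, -0.065, 1.46, 0.022, 1.35, -0.088], TCP at [0.168, 0.602, 0.405] pointing down, gripper open.
Joint ranges: [-2.6, 2.6], [-0.5, 2.12], [-1.47, 1.34], [0.16, 2.42], [-1.27, 4.41], [0.06, 2.06], [-2.6, 2.6]. Speed limits (rad/s): [2.22, 2.22, 2.79, 2.79, 3.14, 3.14, 3.14].

## Interface

Orientations are given as a unit quaternion [x, y, z, w].
In Python, from bench import telemetry, imaging, job, r gives the robot as it stands.
- The arm moves only by the tool move_arm, never from a script. Its argument "steps" is a list of rows, each an object of numbers: "dx", "dy", "dz": the shift along the tool's x, y, z in cm; "spin": the turn about the tool's z in rad. In form: [{"dx": .., "dy": .., "dz": .., "spin": ..}, ...]. A call has 1 to 12 rows; each row shifts and turns the commanded pose from where the row before left it, along the tool's axes as they then stand; what a row does not reach is not made up. A row lasts 1/10 s, in which the tool goes at most 50 mm and 8.59 degrees, less where a joint would pass 70% of its speed; a pose out of reach is approached as far as the arm can. A call with a gripper value outside its range is refused whole. "claw" is the finger opening in cm, from 0 to 8.7, set as the call begins (left out, the last holds). The fingers move at their own pace and stop on an object; "squeeze" is the grip in N (left out, the last holds). Time passes only in rows, so rows that do not move let the fingers close. It gives the time, the measured TCP pose, the force, the opening and the grip force at its end, in the units of the state.
- telemetry.read_state(): the state, without advancing time (a new reading comes with each control period).
- imaging.camera(name): name is "side" or "top" or "wrist"; returns a dict with "img" (400x640x3 uint8, red, green, blue), "camera_matrix" (3x3 intrinsics, pixels), "D" ([k1, k2, p1, p2, k3] as OpenCV has them; the pictures are not rectified), "R" (3x3) and "t" (3): a world point X has camera coordinates R X + t. Camera axes: x right, y down, z forward; pixel columns grow to the right and rows downward; lengths in m; the calibration is good to about 2 mm. A picture is of the moment at which its call begins. There is no depth.
- job.close_job(): hands the job in; it is judged then, once.
The state is a dict: "time": time; "joint_positions": joint angles; "joint_vel": joint speeds; "joint_torque": joint torques, N m; "ee_pos": TCP position; "eef_rot": TCP orientation; "ft_force": force on the tool from outside, world axes, zero at the start; "torque": the same for the moment, N m; "width": finger opening in m; "grip_force": force on a finger pad.
Only numpy, scipy, OpenCV 4.12 (cv2) and the standard library are available. Lean on these libraries where they do the work, as an engineer would, in place of code of your own. Each camera call takes 0.05 s, during which the arm holds its last target. There are 200 camera calls.

## Task

Warm the four glazed cups for serving: lift each one off its saucer on the acacia shelf and stand it upright on the cup warmer, one cup fully on each round hot plate. Keep the order of the row: the cup that stands nearest the dallah goes on the plate nearest the warmer's brass dial, the next cup on the next plate, and so on to the other end. Leave the saucers and the dallah where they are, and knock no cup over.

Things in the scene. Friction and masses are not known exactly. Their poses are not given: they have to be found in the camera images.
- cup_white_center (a point): Centre (28 mm above its foot) of the white-glazed ceramic coffee cup without handle: open upward, round, 56 mm high, 60 mm across at the rim, 55 mm across at 18 mm above the foot, foot 39 mm across, wall 3.5 mm, about 0.11 kg. z axis up through the mouth. At the start it stands upright on the saucer of its own colour.
- cup_blue_center (a point): Centre (28 mm above its foot) of the blue-glazed ceramic coffee cup without handle: open upward, round, 56 mm high, 60 mm across at the rim, 55 mm across at 18 mm above the foot, foot 39 mm across, wall 3.5 mm, about 0.11 kg. z axis up through the mouth. At the start it stands upright on the saucer of its own colour.
- cup_red_center (a point): Centre (28 mm above its foot) of the red-glazed ceramic coffee cup without handle: open upward, round, 56 mm high, 60 mm across at the rim, 55 mm across at 18 mm above the foot, foot 39 mm across, wall 3.5 mm, about 0.11 kg. z axis up through the mouth. At the start it stands upright on the saucer of its own colour.
- cup_green_center (a point): Centre (28 mm above its foot) of the green-glazed ceramic coffee cup without handle: open upward, round, 56 mm high, 60 mm across at the rim, 55 mm across at 18 mm above the foot, foot 39 mm across, wall 3.5 mm, about 0.11 kg. z axis up through the mouth. At the start it stands upright on the saucer of its own colour.
- saucer_white: The white saucer, a loose round dish 82 mm across, 8.5 mm high at the rim, its cup seat 6 mm above its underside; origin at the centre of its underside. The four saucers stand in one straight row, 90 mm apart, on the acacia shelf, whose top is 50 mm above the counter and 130 mm deep. Not to be moved.
- saucer_blue: The blue saucer, a loose round dish 82 mm across, 8.5 mm high at the rim, its cup seat 6 mm above its underside; origin at the centre of its underside. The four saucers stand in one straight row, 90 mm apart, on the acacia shelf, whose top is 50 mm above the counter and 130 mm deep. Not to be moved.
- saucer_red: The red saucer, a loose round dish 82 mm across, 8.5 mm high at the rim, its cup seat 6 mm above its underside; origin at the centre of its underside. The four saucers stand in one straight row, 90 mm apart, on the acacia shelf, whose top is 50 mm above the counter and 130 mm deep. Not to be moved.
- saucer_green: The green saucer, a loose round dish 82 mm across, 8.5 mm high at the rim, its cup seat 6 mm above its underside; origin at the centre of its underside. The four saucers stand in one straight row, 90 mm apart, on the acacia shelf, whose top is 50 mm above the counter and 130 mm deep. Not to be moved.
- dallah: The steel coffee pot (dallah) with brass handle, 240 mm high, belly 120 mm across; origin at the centre of its underside, z up, spout to its -x (reach 106 mm), handle to +x (94 mm). It stands on the shelf in line with the saucers beyond either end of the row, about 175 mm from the nearest saucer; a glass date canister (102 mm across, 137 mm high) stands beyond the other end. Not to be moved.
- warmer: The flat steel electric cup warmer, fixed on the counter: 120 mm deep (its x) and 425 mm long (its y), flat top 40 mm above the counter. Origin on the counter under the middle of its row of four round black hot plates (66 mm across, flush with the top), whose centres lie at y = -135, -45, +45 and +135 mm on x = 0 in its own frame. Its brass control dial (32 mm across, 13 mm high) stands on top at y = -215 mm, the -y end.

How it is judged:
At the end, for the whole second after the job is handed in: Each cup upright (0.1 rad), at rest on the warmer, centre within 13 mm of its plate's centre along each warmer axis; order from the dial equals the saucers' order from the dallah; saucers and dallah within 20 mm of where they started (((horizontal distance between saucer_white and dallah between 0.13 and 0.22 m and y of cup_white_center in the frame of warmer between -0.148 and -0.122 m) or (horizontal distance between saucer_white and dallah between 0.22 and 0.31 m and y of cup_white_center in the frame of warmer between -0.058 and -0.032 m) or (horizontal distance between saucer_white and dallah between 0.31 and 0.4 m and y of cup_white_center in the frame of warmer between 0.032 and 0.058 m) or (horizontal distance between saucer_white and dallah between 0.4 and 0.5 m and y of cup_white_center in the frame of warmer between 0.122 and 0.148 m)) and x of cup_white_center in the frame of warmer between -0.013 and 0.013 m and z of cup_white_center in the frame of warmer between 0.062 and 0.074 m and angle between each of cup_white_center, cup_blue_center, cup_red_center, cup_green_center's own z axis and vertical below 0.1 rad and linear speed of each of cup_white, cup_blue, cup_red, cup_green below 0.02 m/s and ((horizontal distance between saucer_blue and dallah between 0.13 and 0.22 m and y of cup_blue_center in the frame of warmer between -0.148 and -0.122 m) or (horizontal distance between saucer_blue and dallah between 0.22 and 0.31 m and y of cup_blue_center in the frame of warmer between -0.058 and -0.032 m) or (horizontal distance between saucer_blue and dallah between 0.31 and 0.4 m and y of cup_blue_center in the frame of warmer between 0.032 and 0.058 m) or (horizontal distance between saucer_blue and dallah between 0.4 and 0.5 m and y of cup_blue_center in the frame of warmer between 0.122 and 0.148 m)) and x of cup_blue_center in the frame of warmer between -0.013 and 0.013 m and z of cup_blue_center in the frame of warmer between 0.062 and 0.074 m and ((horizontal distance between saucer_red and dallah between 0.13 and 0.22 m and y of cup_red_center in the frame of warmer between -0.148 and -0.122 m) or (horizontal distance between saucer_red and dallah between 0.22 and 0.31 m and y of cup_red_center in the frame of warmer between -0.058 and -0.032 m) or (horizontal distance between saucer_red and dallah between 0.31 and 0.4 m and y of cup_red_center in the frame of warmer between 0.032 and 0.058 m) or (horizontal distance between saucer_red and dallah between 0.4 and 0.5 m and y of cup_red_center in the frame of warmer between 0.122 and 0.148 m)) and x of cup_red_center in the frame of warmer between -0.013 and 0.013 m and z of cup_red_center in the frame of warmer between 0.062 and 0.074 m and ((horizontal distance between saucer_green and dallah between 0.13 and 0.22 m and y of cup_green_center in the frame of warmer between -0.148 and -0.122 m) or (horizontal distance between saucer_green and dallah between 0.22 and 0.31 m and y of cup_green_center in the frame of warmer between -0.058 and -0.032 m) or (horizontal distance between saucer_green and dallah between 0.31 and 0.4 m and y of cup_green_center in the frame of warmer between 0.032 and 0.058 m) or (horizontal distance between saucer_green and dallah between 0.4 and 0.5 m and y of cup_green_center in the frame of warmer between 0.122 and 0.148 m)) and x of cup_green_center in the frame of warmer between -0.013 and 0.013 m and z of cup_green_center in the frame of warmer between 0.062 and 0.074 m and distance of each of saucer_white, saucer_blue, saucer_red, saucer_green, dallah from where it was at the start of the episode below 0.02 m); the robot touches nothing.
It fails at once if a cup was tipped over (more than 1 rad) (angle between any of cup_white_center, cup_blue_center, cup_red_center, cup_green_center's own z axis and vertical above 1 rad).
It fails at once if a saucer or the dallah was pushed more than 30 mm from its place or the dallah tipped (distance of any of saucer_white, saucer_blue, saucer_red, saucer_green, dallah from where it was at the start of the episode above 0.03 m or angle between dallah's own z axis and vertical above 0.5 rad).
It also fails if it takes over 112 s, if anything falls off the work surface, if the arm or the gripper's body presses on something with over 40 N, if the wrist force passes 120 N, or if a joint passes its speed limit or range.

## Working session

There is one attempt and no reset: what is moved stays moved. The work goes in short steps, Python scripts to look and compute and a tool call to move; the robot and the scene stay as the last step left them, time stands still between calls to the robot, and variables do not carry over. Pictures are saved under pics/ and viewed, at most 14 in all, crops included, and the job is handed in when it is done.

Besides the shell and the picture viewer there is one more tool, called after "Request:" by a JSON object that holds its "op" and its "data". move_arm: Moves the arm, as the interface text tells. Its arguments: {"type":"object","properties":{"steps":{"type":"array","items":{"type":"object","properties":{"dx":{"type":"number"},"dy":{"type":"number"},"dz":{"type":"number"},"spin":{"type":"number"}}}},"claw":{"type":"number"},"squeeze":{"type":"number"}},"required":["steps"]}

```bash
ls; mkdir -p pics; python3 - <<'E'
from bench import telemetry, imaging, job, r
import cv2
s=telemetry.read_state(); print(s['time'],s['ee_pos'],s['eef_rot'],s['width'],r.tips_ahead)
for n in ('top','side'):
    c=imaging.camera(n); cv2.imwrite(f'pics/{n}0.png',c['img'][:,:,::-1]); print(n,c['camera_matrix'],c['D'],c['R'],c['t'])
E
```

```text
pics
0.0 [0.16835124 0.60176794 0.40393174] [ 1.35962022e-01  9.90713784e-01 -7.22855972e-04 -6.47309166e-05] 0.0871344859869292 0.1822
top [[462.198866     0.         316.69577282]
 [  0.         462.198866   194.2909565 ]
 [  0.           0.           1.        ]] [0.04606769 0.         0.         0.         0.        ] [[ 0.02703417 -0.9994154   0.02092857]
 [-0.98607102 -0.03009868 -0.16357874]
 [ 0.16411303 -0.01621484 -0.98630826]] [0.0062766  0.55022098 1.16194187]
side [[416.07479113   0.         324.50655859]
 [  0.         416.07479113 203.18013428]
 [  0.           0.           1.        ]] [0.0203035 0.        0.        0.        0.       ] [[ 0.72167841 -0.69209812 -0.01343375]
 [-0.35410544 -0.35242566 -0.86625948]
 [ 0.59480217  0.62991773 -0.4994137 ]] [-0.37450374  0.26310066  0.84609913]
```

View pics/top0.png

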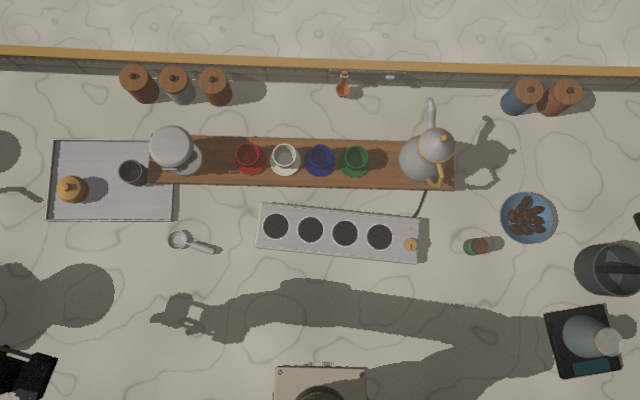

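View pics/side0.png

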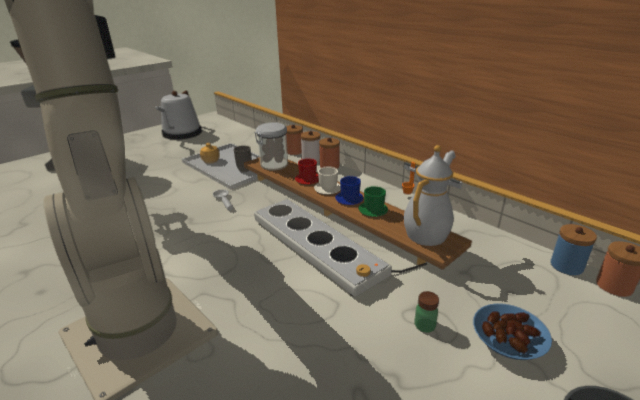

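The top view shows the cups from left to right: red (250,157), white (285,158), blue (320,160), green (354,161). The dallah is on the right at (425,155). The plates are at (276,226), (310,230), (345,233) and (379,237), with the dial at (411,245), so green goes on the plate nearest the dial, then blue, white and red. The side view shows the same order.

```bash
cat > h.py <<'E'
import numpy as np, cv2
def ray(c,px,z):
    p=cv2.undistortPoints(np.array([[px]],float),c['camera_matrix'],np.array(c['D']))[0,0]
    R=np.array(c['R']);t=np.array(c['t']); o=-R.T@t; d=R.T@np.array([p[0],p[1],1])
    return o+d*(z-o[2])/d[2]
def proj(c,X):
    return cv2.projectPoints(np.atleast_2d(np.array(X,float)),cv2.Rodrigues(np.array(c['R']))[0],np.array(c['t']),c['camera_matrix'],np.array(c['D']))[0][:,0]
E
python3 - <<'E'
from h import *
from bench import imaging
c=imaging.camera('top'); im=c['img']
g=im.max(2)
m=(g<60).astype(np.uint8); m[:205]=0;m[255:]=0
n,l,s,ce=cv2.connectedComponentsWithStats(m)
for i in range(1,n):
    if 300<s[i,4]<900: print('plate',ce[i].round(1),s[i],ray(c,ce[i],.04).round(4))
P=[(250,157),(285,158),(320,160),(354,161)]
for p in P: print(ray(c,p,.1).round(4))
cv2.imwrite('pics/crop1.png',cv2.resize(im[:,:,::-1][130:265,225:455],None,fx=3.4,fy=3.4,interpolation=cv2.INTER_CUBIC))
E
```

```text
[0.6306 0.1932 0.1   ]
[0.6309 0.1053 0.1   ]
[0.6286 0.017  0.1   ]
[ 0.6287 -0.0689  0.1   ]
```

View pics/crop1.png

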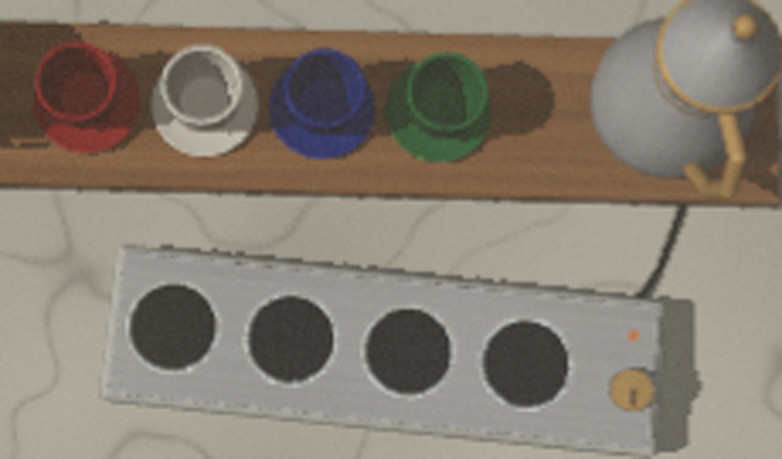

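```bash
python3 - <<'E'
from h import *
from bench import imaging,telemetry
from scipy.spatial.transform import Rotation as Ro
c=imaging.camera('top')
f=lambda u,v:((u+.5)/3.4-.5+225,(v+.5)/3.4-.5+130)
for n,p in zip('rwbg',[(76,83),(201,86),(325,89),(447,92)]): print(n,ray(c,f(*p),.112).round(4))
for p in [(172,327),(291,340),(408,352),(526,364)]: print('plate',ray(c,f(*p),.04).round(4))
print('dallah knob',ray(c,f(744,27),.24),'dial',ray(c,f(632,390),.05))
s=telemetry.read_state();print(Ro.from_quat(s['eef_rot']).as_matrix().round(3))
w=imaging.camera('wrist');print(w['R'],w['t'],w['camera_matrix'][0,0])
E
```

```text
r [0.6349 0.1994 0.112 ]
w [0.6357 0.108  0.112 ]
b [0.6364 0.017  0.112 ]
g [ 0.637  -0.0728  0.112 ]
plate [0.4647 0.127  0.04  ]
plate [0.4574 0.0362 0.04  ]
plate [ 0.4509 -0.0531  0.04  ]
plate [ 0.4444 -0.1431  0.04  ]
dallah knob [ 0.65439902 -0.25435556  0.24      ] dial [ 0.42647937 -0.22151291  0.05      ]
[[-0.963  0.269 -0.   ]
 [ 0.269  0.963 -0.001]
 [-0.    -0.001 -1.   ]]
[[ 2.70252831e-01  9.62789231e-01 -5.52221289e-04]
 [ 9.34886821e-01 -2.62283516e-01  2.39152650e-01]
 [ 2.30108757e-01 -6.51479449e-02 -9.70981825e-01]] [-0.62421065 -0.02779306  0.38875571] 312.05607297867215
```

Request:
{"op": "move_arm", "data": {"steps": [{"spin": 0.1444},{"spin": 0.1444},{"spin": 0.1444},{"spin": 0.1444},{"spin": 0.1444},{"spin": 0.1444},{"spin": 0.1444},{"spin": 0.1444},{"spin": 0.1444},{}], "claw": 8.7, "squeeze": 20}}

```text
$.steps[0]: bad value
```

Request:
{"op": "move_arm", "data": {"steps": [{"dx": -3.3,"dy": 3.4},{"dx": -3.3,"dy": 3.4},{"dx": -3.3,"dy": 3.4},{"dx": -3.3,"dy": 3.4},{"dx": -3.3,"dy": 3.4},{"dx": -3.3,"dy": 3.4},{"dx": -3.3,"dy": 3.4},{"dx": -3.3,"dy": 3.4},{"dx": -3.3,"dy": 3.4},{"dx": -3.3,"dy": 3.4},{"dx": -3.3,"dy": 3.4},{}]}}

```text
$.steps[0]: bad value
```

Request:
{"op": "move_arm", "data": {"steps": [{"dx": 0,"dy": 0,"dz": 0,"spin": 0.1444},{"dx": 0,"dy": 0,"dz": 0,"spin": 0.1444},{"dx": 0,"dy": 0,"dz": 0,"spin": 0.1444},{"dx": 0,"dy": 0,"dz": 0,"spin": 0.1444},{"dx": 0,"dy": 0,"dz": 0,"spin": 0.1444},{"dx": 0,"dy": 0,"dz": 0,"spin": 0.1444},{"dx": 0,"dy": 0,"dz": 0,"spin": 0.1444},{"dx": 0,"dy": 0,"dz": 0,"spin": 0.1444},{"dx": 0,"dy": 0,"dz": 0,"spin": 0.1444},{"dx": 0,"dy": 0,"dz": 0,"spin": 0}], "claw": 8.7, "squeeze": 20}}

```text
time: 1.25
ee_pos: [0.1683, 0.6019, 0.4047]
eef_rot: [0.708, 0.706, -0.0, 0.0]
ft_force: [1.0, -0.8, 0.4]
width: 0.087
grip_force: 0.0
```

Request:
{"op": "move_arm", "data": {"steps": [{"dx": -3.2,"dy": 3.7,"dz": 0,"spin": 0},{"dx": -3.2,"dy": 3.7,"dz": 0,"spin": 0},{"dx": -3.2,"dy": 3.7,"dz": 0,"spin": 0},{"dx": -3.2,"dy": 3.7,"dz": 0,"spin": 0},{"dx": -3.2,"dy": 3.7,"dz": 0,"spin": 0},{"dx": -3.2,"dy": 3.7,"dz": 0,"spin": 0},{"dx": -3.2,"dy": 3.7,"dz": 0,"spin": 0},{"dx": -3.2,"dy": 3.7,"dz": 0,"spin": 0},{"dx": -3.2,"dy": 3.7,"dz": 0,"spin": 0},{"dx": -3.2,"dy": 3.7,"dz": 0,"spin": 0},{"dx": -3.2,"dy": 3.7,"dz": 0,"spin": 0},{"dx": 0,"dy": 0,"dz": 0,"spin": 0}]}}

```text
time: 2.45
ee_pos: [0.5789, 0.2424, 0.4046]
eef_rot: [0.709, 0.705, -0.001, 0.002]
ft_force: [0.1, 0.2, 0.1]
width: 0.0871
grip_force: 0.0
```

Request:
{"op": "move_arm", "data": {"steps": [{"dx": -2.5,"dy": 3.0,"dz": 0,"spin": 0},{"dx": -2.5,"dy": 3.0,"dz": 0,"spin": 0},{"dx": 0,"dy": 0,"dz": 0,"spin": 0},{"dx": 0,"dy": 0,"dz": 0,"spin": 0}]}}

```text
time: 2.85
ee_pos: [0.6352, 0.1982, 0.4043]
eef_rot: [0.707, 0.707, -0.0, -0.0]
ft_force: [-0.2, 1.1, 0.1]
width: 0.0872
grip_force: 0.0
```

```bash
python3 - <<'E'
from h import *
from bench import imaging
c=imaging.camera('wrist'); im=c['img'][:,:,::-1].copy()
R=[(.6349,.1994),(.6357,.108),(.6364,.017),(.637,-.0728)]
for x,y in R:
    a=np.linspace(0,6.28,60); p=proj(c,np.c_[x+.03*np.cos(a),y+.03*np.sin(a),0*a+.112])
    cv2.polylines(im,[p.astype(np.int32)],True,(0,255,255),1)
for x,y in [(.4647,.127),(.4574,.0362),(.4509,-.0531),(.4444,-.1431)]:
    p=proj(c,np.c_[x+.033*np.cos(a),y+.033*np.sin(a),0*a+.04]); cv2.polylines(im,[p.astype(np.int32)],True,(0,0,255),1)
cv2.imwrite('pics/w1.png',im)
E
```

```text
(no output)
```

View pics/w1.png

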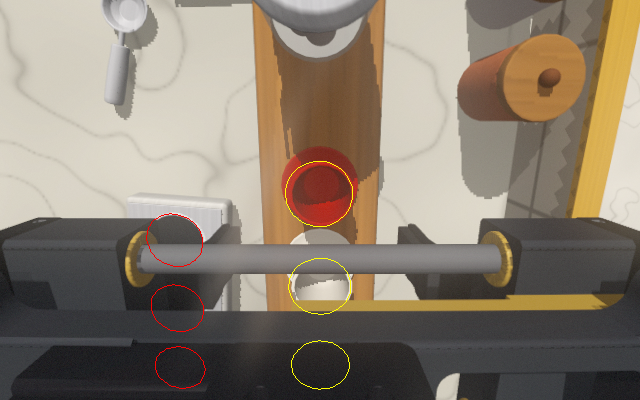

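The wrist view shows the projected red rim circle (320,194) on the actual rim, and the first plate (175,240) matching too, so the estimates hold.

Request:
{"op": "move_arm", "data": {"steps": [{"dx": 0.1,"dy": 0,"dz": 4,"spin": 0},{"dx": 0,"dy": 0,"dz": 4,"spin": 0},{"dx": 0,"dy": 0,"dz": 3,"spin": 0},{"dx": 0,"dy": 0,"dz": 2,"spin": 0},{"dx": 0,"dy": 0,"dz": 1,"spin": 0},{"dx": 0,"dy": 0,"dz": 0.9,"spin": 0},{"dx": 0,"dy": 0,"dz": 0,"spin": 0},{"dx": 0,"dy": 0,"dz": 0,"spin": 0}]}}

```text
time: 3.7
ee_pos: [0.6349, 0.2005, 0.2568]
eef_rot: [0.707, 0.707, 0.001, 0.0]
ft_force: [-0.0, 0.8, -0.1]
width: 0.0873
grip_force: 0.0
```

Request:
{"op": "move_arm", "data": {"steps": [{"dx": 0,"dy": 0,"dz": 0,"spin": 0},{"dx": 0,"dy": 0,"dz": 0,"spin": 0},{"dx": 0,"dy": 0,"dz": 0,"spin": 0},{"dx": 0,"dy": 0,"dz": 0,"spin": 0},{"dx": 0,"dy": 0,"dz": 0,"spin": 0},{"dx": 0,"dy": 0,"dz": 0,"spin": 0},{"dx": 0,"dy": 0,"dz": 0,"spin": 0},{"dx": 0,"dy": 0,"dz": 0,"spin": 0}], "claw": 4, "squeeze": 20}}

```text
time: 4.5
ee_pos: [0.6349, 0.2001, 0.256]
eef_rot: [0.708, 0.707, 0.0, 0.0]
ft_force: [0.8, 0.4, 1.6]
width: 0.0591
grip_force: 20.0
```

Request:
{"op": "move_arm", "data": {"steps": [{"dx": 0,"dy": 0,"dz": -1,"spin": 0},{"dx": 0,"dy": 0,"dz": -2,"spin": 0},{"dx": 0,"dy": 0,"dz": -3,"spin": 0},{"dx": 0,"dy": 0,"dz": -2,"spin": 0},{"dx": -1.2,"dy": -2.8,"dz": 0,"spin": 0},{"dx": -1.2,"dy": -2.8,"dz": 0,"spin": 0},{"dx": -1.2,"dy": -2.8,"dz": 0,"spin": 0},{"dx": -1.2,"dy": -2.8,"dz": 0,"spin": 0},{"dx": -1.2,"dy": -2.8,"dz": 0,"spin": 0},{"dx": -1.3,"dy": -3.0,"dz": 0,"spin": 0},{"dx": 0,"dy": 0,"dz": 0,"spin": 0},{"dx": 0,"dy": 0,"dz": 0,"spin": 0}]}}

```text
time: 5.7
ee_pos: [0.4643, 0.1273, 0.3364]
eef_rot: [0.708, 0.707, 0.001, -0.0]
ft_force: [0.2, 0.0, -1.0]
width: 0.059
grip_force: 20.0
```

```bash
python3 - <<'E'
from bench import imaging
import cv2,numpy as np
a=imaging.camera('wrist')['img'][:,:,::-1];b=imaging.camera('side')['img'][:,:,::-1]
cv2.imwrite('pics/c2.png',np.hstack([cv2.resize(a,(400,250)),cv2.resize(b[100:300,200:520],(400,250))]))
E
```

```text
(no output)
```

View pics/c2.png

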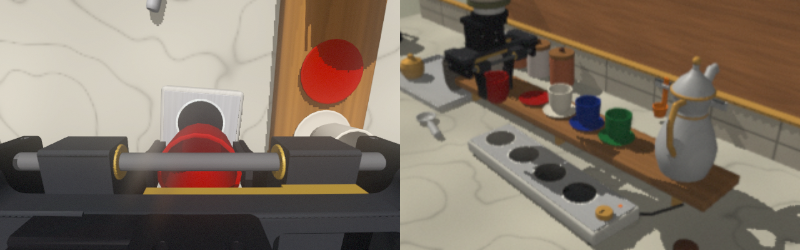

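The red cup is held upright over its plate, seen at (200,120) in the left panel. Its saucer stayed in place at (332,72).

Request:
{"op": "move_arm", "data": {"steps": [{"dx": 0,"dy": 0,"dz": 3,"spin": 0},{"dx": 0,"dy": 0,"dz": 3,"spin": 0},{"dx": 0,"dy": 0,"dz": 2,"spin": 0},{"dx": 0,"dy": 0,"dz": 1,"spin": 0},{"dx": 0,"dy": 0,"dz": 0.4,"spin": 0},{"dx": 0,"dy": 0,"dz": 0.1,"spin": 0},{"dx": 0,"dy": 0,"dz": 0,"spin": 0},{"dx": 0,"dy": 0,"dz": 0,"spin": 0},{"dx": 0,"dy": 0,"dz": 0,"spin": 0}]}}

```text
time: 6.7
ee_pos: [0.4648, 0.1275, 0.2414]
eef_rot: [0.708, 0.707, 0.001, 0.0]
ft_force: [0.9, 0.4, -1.5]
width: 0.059
grip_force: 20.0
```

Request:
{"op": "move_arm", "data": {"steps": [{"dx": 0,"dy": 0,"dz": 0.1,"spin": 0},{"dx": 0,"dy": 0,"dz": 0.05,"spin": 0},{"dx": 0,"dy": 0,"dz": 0,"spin": 0}]}}

```text
time: 7.0
ee_pos: [0.4649, 0.1275, 0.2398]
eef_rot: [0.708, 0.707, 0.0, 0.0]
ft_force: [-1.8, 0.8, 4.5]
width: 0.0589
grip_force: 20.3
```

Request:
{"op": "move_arm", "data": {"steps": [{"dx": 0,"dy": 0,"dz": 0,"spin": 0},{"dx": 0,"dy": 0,"dz": 0,"spin": 0},{"dx": 0,"dy": 0,"dz": 0,"spin": 0},{"dx": 0,"dy": 0,"dz": 0,"spin": 0},{"dx": 0,"dy": 0,"dz": 0,"spin": 0},{"dx": 0,"dy": 0,"dz": 0,"spin": 0}], "claw": 8.7}}

```text
time: 7.6
ee_pos: [0.4646, 0.1275, 0.2392]
eef_rot: [0.708, 0.707, -0.0, -0.0]
ft_force: [0.3, -0.0, 0.2]
width: 0.0864
grip_force: 0.0
```

Request:
{"op": "move_arm", "data": {"steps": [{"dx": 0,"dy": 0,"dz": -2,"spin": 0},{"dx": 0,"dy": 0,"dz": -4,"spin": 0},{"dx": 0,"dy": 0,"dz": -4,"spin": 0},{"dx": -0.4,"dy": 3.4,"dz": 0,"spin": 0},{"dx": -0.4,"dy": 3.4,"dz": 0,"spin": 0},{"dx": -0.4,"dy": 3.4,"dz": 0,"spin": 0},{"dx": -0.4,"dy": 3.4,"dz": 0,"spin": 0},{"dx": -0.35,"dy": 3.5,"dz": 0,"spin": 0},{"dx": 0,"dy": 0,"dz": 0,"spin": 0},{"dx": 0,"dy": 0,"dz": 0,"spin": 0}]}}

```text
time: 8.6
ee_pos: [0.6358, 0.1074, 0.3384]
eef_rot: [0.708, 0.706, -0.001, -0.0]
ft_force: [-0.9, 0.6, 0.9]
width: 0.0867
grip_force: 0.0
```

```bash
python3 - <<'E'
from h import *
from bench import imaging
c=imaging.camera('wrist'); im=c['img'][:,:,::-1].copy(); a=np.linspace(0,6.28,60)
for x,y,z in [(.6357,.108,.112),(.6364,.017,.112),(.4647,.127,.096)]:
    p=proj(c,np.c_[x+.03*np.cos(a),y+.03*np.sin(a),0*a+z]); cv2.polylines(im,[p.astype(np.int32)],True,(0,255,255),1)
cv2.imwrite('pics/w3.png',im)
E
```

```text
(no output)
```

View pics/w3.png

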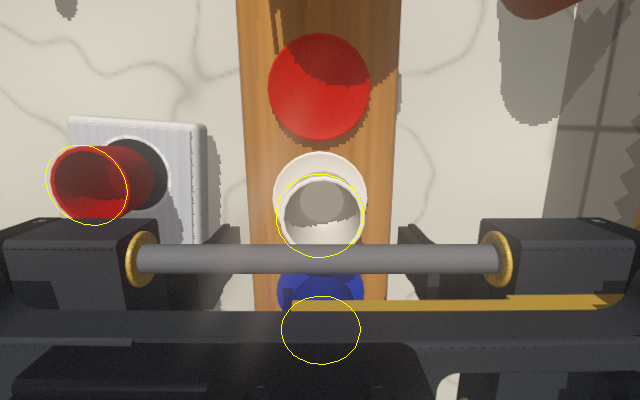

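The red cup stands on its plate with its rim at (89,183), matching the projection. The white rim at (320,215) matches too.

Request:
{"op": "move_arm", "data": {"steps": [{"dx": 0.05,"dy": 0,"dz": 3,"spin": 0},{"dx": 0,"dy": 0,"dz": 2.5,"spin": 0},{"dx": 0,"dy": 0,"dz": 1.5,"spin": 0},{"dx": 0,"dy": 0,"dz": 0.8,"spin": 0},{"dx": 0,"dy": 0,"dz": 0.4,"spin": 0},{"dx": 0,"dy": 0,"dz": 0,"spin": 0},{"dx": 0,"dy": 0,"dz": 0,"spin": 0}]}}

```text
time: 9.35
ee_pos: [0.6359, 0.1081, 0.2583]
eef_rot: [0.708, 0.707, 0.001, 0.0]
ft_force: [-0.5, 0.8, 0.0]
width: 0.0871
grip_force: 0.0
```

Request:
{"op": "move_arm", "data": {"steps": [{"dx": 0,"dy": 0,"dz": 0,"spin": 0},{"dx": 0,"dy": 0,"dz": 0,"spin": 0},{"dx": 0,"dy": 0,"dz": 0,"spin": 0},{"dx": 0,"dy": 0,"dz": 0,"spin": 0},{"dx": 0,"dy": 0,"dz": 0,"spin": 0},{"dx": 0,"dy": 0,"dz": 0,"spin": 0},{"dx": 0,"dy": 0,"dz": 0,"spin": 0},{"dx": 0,"dy": 0,"dz": 0,"spin": 0}], "claw": 4, "squeeze": 20}}

```text
time: 10.15
ee_pos: [0.6357, 0.1081, 0.2574]
eef_rot: [0.708, 0.707, 0.0, 0.0]
ft_force: [1.5, -0.1, 1.5]
width: 0.0573
grip_force: 19.8
```

Request:
{"op": "move_arm", "data": {"steps": [{"dx": 0,"dy": 0,"dz": -1,"spin": 0},{"dx": 0,"dy": 0,"dz": -2,"spin": 0},{"dx": 0,"dy": 0,"dz": -3,"spin": 0},{"dx": 0,"dy": 0,"dz": -2,"spin": 0},{"dx": -1.2,"dy": -3.0,"dz": 0,"spin": 0},{"dx": -1.2,"dy": -3.0,"dz": 0,"spin": 0},{"dx": -1.2,"dy": -3.0,"dz": 0,"spin": 0},{"dx": -1.2,"dy": -3.0,"dz": 0,"spin": 0},{"dx": -1.2,"dy": -3.0,"dz": 0,"spin": 0},{"dx": -1.2,"dy": -2.8,"dz": 0,"spin": 0},{"dx": 0,"dy": 0,"dz": 0,"spin": 0},{"dx": 0,"dy": 0,"dz": 0,"spin": 0}]}}

```text
time: 11.35
ee_pos: [0.4572, 0.0363, 0.3379]
eef_rot: [0.708, 0.706, 0.001, -0.0]
ft_force: [0.3, 0.5, -1.8]
width: 0.0575
grip_force: 19.7
```

```bash
python3 - <<'E'
from bench import imaging
import cv2,numpy as np
a=imaging.camera('wrist')['img'][:,:,::-1];b=imaging.camera('side')['img'][:,:,::-1]
cv2.imwrite('pics/c4.png',np.hstack([cv2.resize(a,(400,250)),cv2.resize(b[130:255,220:420],(400,250))]))
E
```

```text
(no output)
```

View pics/c4.png

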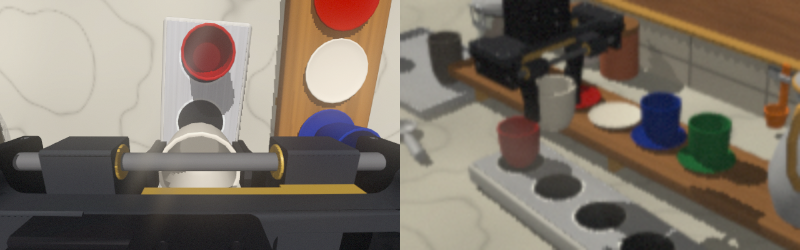

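The white cup is held upright above plate 2, red is on plate 1, and the saucers haven't moved.

Request:
{"op": "move_arm", "data": {"steps": [{"dx": 0,"dy": 0,"dz": 3,"spin": 0},{"dx": 0,"dy": 0,"dz": 3,"spin": 0},{"dx": 0,"dy": 0,"dz": 2,"spin": 0},{"dx": 0,"dy": 0,"dz": 1,"spin": 0},{"dx": 0,"dy": 0,"dz": 0.4,"spin": 0},{"dx": 0,"dy": 0,"dz": 0.1,"spin": 0},{"dx": 0,"dy": 0,"dz": 0.1,"spin": 0},{"dx": 0,"dy": 0,"dz": 0.05,"spin": 0},{"dx": 0,"dy": 0,"dz": 0,"spin": 0},{"dx": 0,"dy": 0,"dz": 0,"spin": 0}]}}

```text
time: 12.45
ee_pos: [0.4578, 0.0365, 0.2413]
eef_rot: [0.708, 0.707, 0.001, 0.0]
ft_force: [1.3, -0.6, 1.4]
width: 0.0573
grip_force: 19.8
```

Request:
{"op": "move_arm", "data": {"steps": [{"dx": 0,"dy": 0,"dz": 0.05,"spin": 0},{"dx": 0,"dy": 0,"dz": 0,"spin": 0},{"dx": 0,"dy": 0,"dz": 0,"spin": 0},{"dx": 0,"dy": 0,"dz": 0,"spin": 0},{"dx": 0,"dy": 0,"dz": 0,"spin": 0},{"dx": 0,"dy": 0,"dz": 0,"spin": 0},{"dx": 0,"dy": 0,"dz": 0,"spin": 0}], "claw": 8.7}}

```text
time: 13.15
ee_pos: [0.4575, 0.0364, 0.2402]
eef_rot: [0.708, 0.707, 0.0, -0.0]
ft_force: [0.1, -0.4, 0.5]
width: 0.0866
grip_force: 0.0
```

Request:
{"op": "move_arm", "data": {"steps": [{"dx": 0,"dy": 0,"dz": -2,"spin": 0},{"dx": 0,"dy": 0,"dz": -4,"spin": 0},{"dx": 0,"dy": 0,"dz": -4,"spin": 0},{"dx": -0.4,"dy": 3.6,"dz": 0,"spin": 0},{"dx": -0.4,"dy": 3.6,"dz": 0,"spin": 0},{"dx": -0.4,"dy": 3.6,"dz": 0,"spin": 0},{"dx": -0.4,"dy": 3.6,"dz": 0,"spin": 0},{"dx": -0.35,"dy": 3.5,"dz": 0,"spin": 0},{"dx": 0,"dy": 0,"dz": 0,"spin": 0},{"dx": 0,"dy": 0,"dz": 0,"spin": 0}]}}

```text
time: 14.15
ee_pos: [0.6366, 0.0164, 0.3393]
eef_rot: [0.708, 0.706, -0.001, -0.0]
ft_force: [0.3, -0.1, 0.3]
width: 0.0869
grip_force: 0.0
```

```bash
python3 - <<'E'
from h import *
from bench import imaging
c=imaging.camera('wrist'); im=c['img'][:,:,::-1].copy(); a=np.linspace(0,6.28,60)
for x,y,z in [(.6364,.017,.112),(.637,-.0728,.112),(.4647,.127,.096),(.4574,.0362,.096)]:
    p=proj(c,np.c_[x+.03*np.cos(a),y+.03*np.sin(a),0*a+z]); cv2.polylines(im,[p.astype(np.int32)],True,(0,255,255),1)
cv2.imwrite('pics/w5.png',im)
E
```

```text
(no output)
```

View pics/w5.png

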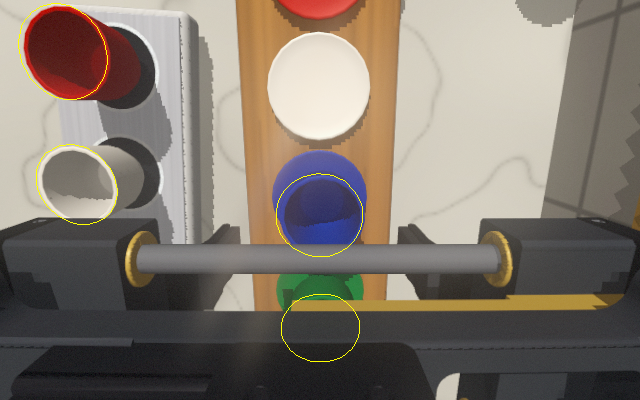

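Red (66,52) and white (77,184) stand on their plates as projected, and the blue rim at (320,213) matches its prediction.

Request:
{"op": "move_arm", "data": {"steps": [{"dx": 0.05,"dy": 0,"dz": 3,"spin": 0},{"dx": 0,"dy": 0,"dz": 2.5,"spin": 0},{"dx": 0,"dy": 0,"dz": 1.5,"spin": 0},{"dx": 0,"dy": 0,"dz": 0.8,"spin": 0},{"dx": 0,"dy": 0,"dz": 0.5,"spin": 0},{"dx": 0,"dy": 0,"dz": 0,"spin": 0},{"dx": 0,"dy": 0,"dz": 0,"spin": 0}]}}

```text
time: 14.9
ee_pos: [0.6367, 0.0171, 0.2582]
eef_rot: [0.708, 0.707, 0.001, 0.0]
ft_force: [0.0, -0.2, 0.7]
width: 0.0869
grip_force: 0.0
```

Request:
{"op": "move_arm", "data": {"steps": [{"dx": 0,"dy": 0,"dz": 0,"spin": 0},{"dx": 0,"dy": 0,"dz": 0,"spin": 0},{"dx": 0,"dy": 0,"dz": 0,"spin": 0},{"dx": 0,"dy": 0,"dz": 0,"spin": 0},{"dx": 0,"dy": 0,"dz": 0,"spin": 0},{"dx": 0,"dy": 0,"dz": 0,"spin": 0},{"dx": 0,"dy": 0,"dz": 0,"spin": 0},{"dx": 0,"dy": 0,"dz": 0,"spin": 0}], "claw": 4, "squeeze": 20}}

```text
time: 15.7
ee_pos: [0.6366, 0.0172, 0.2574]
eef_rot: [0.708, 0.707, 0.0, 0.0]
ft_force: [1.3, 0.6, 1.9]
width: 0.0569
grip_force: 19.9
```

Request:
{"op": "move_arm", "data": {"steps": [{"dx": 0,"dy": 0,"dz": -1,"spin": 0},{"dx": 0,"dy": 0,"dz": -2,"spin": 0},{"dx": 0,"dy": 0,"dz": -3,"spin": 0},{"dx": 0,"dy": 0,"dz": -2,"spin": 0},{"dx": -1.2,"dy": -3.1,"dz": 0,"spin": 0},{"dx": -1.2,"dy": -3.1,"dz": 0,"spin": 0},{"dx": -1.2,"dy": -3.1,"dz": 0,"spin": 0},{"dx": -1.2,"dy": -3.1,"dz": 0,"spin": 0},{"dx": -1.2,"dy": -3.1,"dz": 0,"spin": 0},{"dx": -1.0,"dy": -3.1,"dz": 0,"spin": 0},{"dx": 0,"dy": 0,"dz": 0,"spin": 0},{"dx": 0,"dy": 0,"dz": 0,"spin": 0}]}}

```text
time: 16.9
ee_pos: [0.45, -0.0528, 0.3379]
eef_rot: [0.708, 0.706, 0.001, -0.0]
ft_force: [0.6, 0.6, -1.0]
width: 0.0572
grip_force: 19.8
```

Request:
{"op": "move_arm", "data": {"steps": [{"dx": 0,"dy": 0,"dz": 3,"spin": 0},{"dx": 0,"dy": 0,"dz": 3,"spin": 0},{"dx": 0,"dy": 0,"dz": 2,"spin": 0},{"dx": 0,"dy": 0,"dz": 1,"spin": 0},{"dx": 0,"dy": 0,"dz": 0.4,"spin": 0},{"dx": 0,"dy": 0,"dz": 0.1,"spin": 0},{"dx": 0,"dy": 0,"dz": 0.1,"spin": 0},{"dx": 0,"dy": 0,"dz": 0.05,"spin": 0},{"dx": 0,"dy": 0,"dz": 0,"spin": 0},{"dx": 0,"dy": 0,"dz": 0,"spin": 0}]}}

```text
time: 17.9
ee_pos: [0.4507, -0.0525, 0.2413]
eef_rot: [0.708, 0.707, 0.001, 0.0]
ft_force: [0.8, 0.9, 1.7]
width: 0.057
grip_force: 20.0
```

Request:
{"op": "move_arm", "data": {"steps": [{"dx": 0,"dy": 0,"dz": 0.05,"spin": 0},{"dx": 0,"dy": 0,"dz": 0,"spin": 0},{"dx": 0,"dy": 0,"dz": 0,"spin": 0},{"dx": 0,"dy": 0,"dz": 0,"spin": 0},{"dx": 0,"dy": 0,"dz": 0,"spin": 0},{"dx": 0,"dy": 0,"dz": 0,"spin": 0},{"dx": 0,"dy": 0,"dz": 0,"spin": 0}], "claw": 8.7}}

```text
time: 18.6
ee_pos: [0.4503, -0.0525, 0.2402]
eef_rot: [0.708, 0.707, -0.0, -0.0]
ft_force: [-0.1, -0.1, -0.1]
width: 0.0865
grip_force: 0.0
```

Request:
{"op": "move_arm", "data": {"steps": [{"dx": 0,"dy": 0,"dz": -2,"spin": 0},{"dx": 0,"dy": 0,"dz": -4,"spin": 0},{"dx": 0,"dy": 0,"dz": -4,"spin": 0},{"dx": -0.4,"dy": 3.7,"dz": 0,"spin": 0},{"dx": -0.4,"dy": 3.7,"dz": 0,"spin": 0},{"dx": -0.4,"dy": 3.7,"dz": 0,"spin": 0},{"dx": -0.4,"dy": 3.7,"dz": 0,"spin": 0},{"dx": -0.4,"dy": 3.8,"dz": 0,"spin": 0},{"dx": 0,"dy": 0,"dz": 0,"spin": 0},{"dx": 0,"dy": 0,"dz": 0,"spin": 0}]}}

```text
time: 19.6
ee_pos: [0.6365, -0.0731, 0.3392]
eef_rot: [0.708, 0.706, -0.001, -0.0]
ft_force: [0.5, 0.3, 0.7]
width: 0.087
grip_force: 0.0
```

```bash
python3 - <<'E'
from h import *
from bench import imaging
c=imaging.camera('wrist'); im=c['img'][:,:,::-1].copy(); a=np.linspace(0,6.28,60)
for x,y,z in [(.637,-.0728,.112),(.4574,.0362,.096),(.4509,-.0531,.096)]:
    p=proj(c,np.c_[x+.03*np.cos(a),y+.03*np.sin(a),0*a+z]); cv2.polylines(im,[p.astype(np.int32)],True,(0,255,255),1)
cv2.imwrite('pics/w6.png',im)
E
```

```text
(no output)
```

View pics/w6.png

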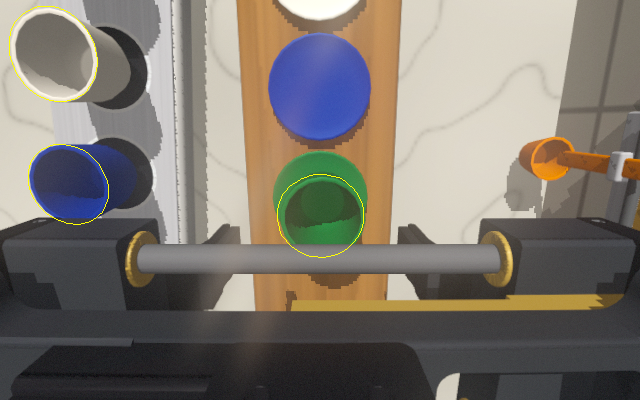

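Blue (70,184) and white (54,55) are placed on their plates, and the green rim at (320,215) matches its prediction.

Request:
{"op": "move_arm", "data": {"steps": [{"dx": 0,"dy": 0,"dz": 3,"spin": 0},{"dx": 0,"dy": 0,"dz": 2.5,"spin": 0},{"dx": 0,"dy": 0,"dz": 1.5,"spin": 0},{"dx": 0,"dy": 0,"dz": 0.8,"spin": 0},{"dx": 0,"dy": 0,"dz": 0.5,"spin": 0},{"dx": 0,"dy": 0,"dz": 0,"spin": 0},{"dx": 0,"dy": 0,"dz": 0,"spin": 0}]}}

```text
time: 20.35
ee_pos: [0.6365, -0.073, 0.2582]
eef_rot: [0.708, 0.707, 0.0, 0.0]
ft_force: [-0.5, -0.1, -0.1]
width: 0.0869
grip_force: 0.0
```

Request:
{"op": "move_arm", "data": {"steps": [{"dx": 0,"dy": 0,"dz": 0,"spin": 0},{"dx": 0,"dy": 0,"dz": 0,"spin": 0},{"dx": 0,"dy": 0,"dz": 0,"spin": 0},{"dx": 0,"dy": 0,"dz": 0,"spin": 0},{"dx": 0,"dy": 0,"dz": 0,"spin": 0},{"dx": 0,"dy": 0,"dz": 0,"spin": 0},{"dx": 0,"dy": 0,"dz": 0,"spin": 0},{"dx": 0,"dy": 0,"dz": 0,"spin": 0}], "claw": 4, "squeeze": 20}}

```text
time: 21.15
ee_pos: [0.6364, -0.0728, 0.2574]
eef_rot: [0.708, 0.707, 0.0, 0.0]
ft_force: [1.0, -0.5, 0.8]
width: 0.0568
grip_force: 19.9
```

Request:
{"op": "move_arm", "data": {"steps": [{"dx": 0,"dy": 0,"dz": -1,"spin": 0},{"dx": 0,"dy": 0,"dz": -2,"spin": 0},{"dx": 0,"dy": 0,"dz": -3,"spin": 0},{"dx": 0,"dy": 0,"dz": -2,"spin": 0},{"dx": -0.5,"dy": -3.2,"dz": 0,"spin": 0},{"dx": -0.5,"dy": -3.2,"dz": 0,"spin": 0},{"dx": -1,"dy": -3.2,"dz": 0,"spin": 0},{"dx": -1.5,"dy": -3.2,"dz": 0,"spin": 0},{"dx": -1.5,"dy": -3.2,"dz": 0,"spin": 0},{"dx": -2,"dy": -3.2,"dz": 0,"spin": 0},{"dx": 0,"dy": 0,"dz": 0,"spin": 0},{"dx": 0,"dy": 0,"dz": 0,"spin": 0}]}}

```text
time: 22.35
ee_pos: [0.4437, -0.143, 0.3378]
eef_rot: [0.708, 0.706, 0.001, -0.0]
ft_force: [0.7, 0.9, -1.4]
width: 0.0574
grip_force: 19.8
```

Request:
{"op": "move_arm", "data": {"steps": [{"dx": 0,"dy": 0,"dz": 3,"spin": 0},{"dx": 0,"dy": 0,"dz": 3,"spin": 0},{"dx": 0,"dy": 0,"dz": 2,"spin": 0},{"dx": 0,"dy": 0,"dz": 1,"spin": 0},{"dx": 0,"dy": 0,"dz": 0.4,"spin": 0},{"dx": 0,"dy": 0,"dz": 0.1,"spin": 0},{"dx": 0,"dy": 0,"dz": 0.1,"spin": 0},{"dx": 0,"dy": 0,"dz": 0.05,"spin": 0},{"dx": 0,"dy": 0,"dz": 0,"spin": 0},{"dx": 0,"dy": 0,"dz": 0,"spin": 0}]}}

```text
time: 23.35
ee_pos: [0.4445, -0.1426, 0.2413]
eef_rot: [0.708, 0.707, 0.001, 0.0]
ft_force: [0.4, -0.4, 2.1]
width: 0.0574
grip_force: 19.9
```

Release it, then lift well clear and move left for a final look.

Request:
{"op": "move_arm", "data": {"steps": [{"dx": 0,"dy": 0,"dz": 0.05,"spin": 0},{"dx": 0,"dy": 0,"dz": 0,"spin": 0},{"dx": 0,"dy": 0,"dz": 0,"spin": 0},{"dx": 0,"dy": 0,"dz": 0,"spin": 0},{"dx": 0,"dy": 0,"dz": 0,"spin": 0},{"dx": 0,"dy": 0,"dz": 0,"spin": 0},{"dx": 0,"dy": 0,"dz": 0,"spin": 0}], "claw": 8.7}}

```text
time: 24.05
ee_pos: [0.4442, -0.1425, 0.2402]
eef_rot: [0.708, 0.707, 0.0, -0.0]
ft_force: [0.3, -0.9, 0.6]
width: 0.0866
grip_force: 0.0
```

Request:
{"op": "move_arm", "data": {"steps": [{"dx": 0,"dy": 0,"dz": -2,"spin": 0},{"dx": 0,"dy": 0,"dz": -4,"spin": 0},{"dx": 0,"dy": 0,"dz": -4,"spin": 0},{"dx": 0,"dy": 0,"dz": -4,"spin": 0},{"dx": 4,"dy": 0,"dz": -2,"spin": 0},{"dx": 4,"dy": 0,"dz": 0,"spin": 0},{"dx": 4,"dy": 0,"dz": 0,"spin": 0},{"dx": 4,"dy": 0,"dz": 0,"spin": 0},{"dx": 4,"dy": 0,"dz": 0,"spin": 0},{"dx": 4,"dy": 0,"dz": 0,"spin": 0},{"dx": 4,"dy": 0,"dz": 0,"spin": 0},{"dx": 4,"dy": 0,"dz": 0,"spin": 0}]}}

```text
time: 25.25
ee_pos: [0.4444, 0.179, 0.4003]
eef_rot: [0.708, 0.707, 0.0, -0.0]
ft_force: [0.8, -0.2, 0.4]
width: 0.0868
grip_force: 0.0
```

Request:
{"op": "move_arm", "data": {"steps": [{"dx": 4,"dy": 0,"dz": 0,"spin": 0},{"dx": 4,"dy": 0,"dz": 0,"spin": 0},{"dx": 4,"dy": 0,"dz": 0,"spin": 0},{"dx": 4,"dy": 0,"dz": 0,"spin": 0},{"dx": 0,"dy": 0,"dz": 0,"spin": 0},{"dx": 0,"dy": 0,"dz": 0,"spin": 0},{"dx": 0,"dy": 0,"dz": 0,"spin": 0}]}}

```text
time: 25.95
ee_pos: [0.4454, 0.3365, 0.4002]
eef_rot: [0.708, 0.706, -0.0, 0.0]
ft_force: [0.2, -0.4, -0.6]
width: 0.0868
grip_force: 0.0
```

```bash
python3 - <<'E'
from h import *
from bench import imaging
c=imaging.camera('top'); im=c['img'][:,:,::-1][130:265,225:455]
im=cv2.resize(im,None,fx=3.4,fy=3.4,interpolation=cv2.INTER_CUBIC); a=np.linspace(0,6.28,60)
for x,y in [(.4647,.127),(.4574,.0362),(.4509,-.0531),(.4444,-.1431)]:
    p=proj(c,np.c_[x+.03*np.cos(a),y+.03*np.sin(a),0*a+.096]); p=(p-[225,130]+.5)*3.4-.5
    cv2.polylines(im,[p.astype(np.int32)],True,(0,255,255),1)
cv2.imwrite('pics/end.png',im)
E
```

```text
(no output)
```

View pics/end.png

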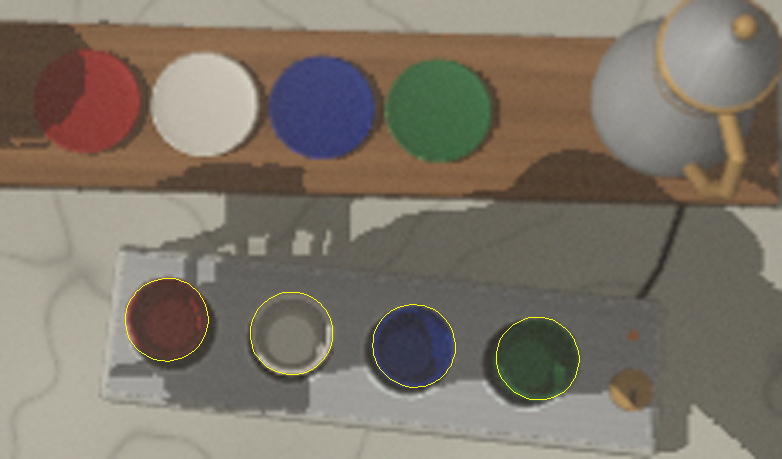

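All four cups stand upright on their plates: red (167,319), white (291,333), blue (413,345), green (537,358). Each sits within about 2 mm of its target. The saucers and dallah have not moved.

```bash
python3 -c "
from bench import job
print(job.close_job())"
```

```text
the job is handed in; nothing more can be done
None
```

I placed all four cups upright on the warmer plates in order from the dial (green, blue, white, red), each within about 2 mm of its plate centre by the final top view, left the saucers and dallah in place, and handed the job in at about 26 s; no verdict was returned.

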